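Set up the radio operating position

ROBOT

A 6-joint arm with a two-finger parallel gripper is mounted at the origin on the work surface. World frame = base frame: x ahead of the robot, y to its left, z up, the work surface at z = 0. Lengths are in m, angles in rad, forces in N, time in s.
With the tool pointing down it reaches from about 0.35 to 0.975 m from the base axis. Payload 4.9 kg.
Tool frame: the origin (TCP) lies at the very end of the fingers, on their centre line; the grasp point (between the pads) lies 19 mm behind it (pinch_z is the distance from the TCP to the grasp point, in m); z points along the fingers, y is the line along which they close (so a half turn about z gives the same grasp; the last joint's range is limited). The gripper opens to 85 mm and grips with 20 to 120 N. Pads are 22 mm wide; open, the fingers measure 114 mm over their backs; the gripper's body (76 mm by 85 mm) begins 54 mm behind the grasp point. The pads swing forward as they close: fully open they stand 13 mm farther back than shut.
Start: joints at [-1.28, 0.053, 1.613, -0, 1.476, -0.119], TCP at [0.249, -0.573, 0.206] pointing down, gripper open.
Joint ranges: [-3.01, 3.01], [-1.01, 2.22], [0.06, 2.58], [-1.02, 4.17], [0.09, 2.62], [-3.14, 3.14]. Speed limits (rad/s): [2.57, 2.57, 3.14, 3.14, 3.14, 3.14].

INTERFACE

Orientations are given as a unit quaternion [w, x, y, z].
In Python, from plant import * gives the robot as it stands. The module is installed in compiled form; this text tells all that it offers.
- The arm moves only by the tool play_rows, never from a script. Its arguments are lists of equal length, an entry for each row: "linear": the shift along the world's x, y, z in m, a list of three; "turn": the turn about the world's z in degrees. A call has 1 to 8 rows; each row shifts and turns the commanded pose from where the row before left it; what a row does not reach is not made up. A row lasts 1/8 s, in which the tool goes at most 62.5 mm and 10.7 degrees, less where a joint would pass 70% of its speed; a pose out of reach is approached as far as the arm can. A call is refused whole if a number of a shift passes 0.0625 or a number of a turn 10.7, either way. A call with a gripper value outside its range is refused whole. "hand" is the finger opening in m, from 0 to 0.0854, set as the call begins (left out, the last holds). The fingers move at their own pace and stop on an object; the grip force is fixed at half the most. Time passes only in rows, so rows that do not move let the fingers close. It gives the time, the measured TCP pose, the force, the opening and the grip force at its end, in the units of the state.
- state(): the state, without advancing time (a new reading comes with each control period).
- grab_frame(name): name is "scene" or "top" or "wrist"; returns the picture (420x560x3 uint8, red, green, blue); there is no depth.
- camera_info(name): a dict with "camera_matrix" (3x3 intrinsics, pixels), "distortion" ([k1, k2, p1, p2, k3] as OpenCV has them; the pictures are not rectified), "origin" and "attitude" of the camera in the world; the wrist camera has in their place "mount" (4x4, takes a point from camera to tool coordinates, whose origin is the TCP and whose axes are the flange's). Camera axes: x right, y down, z forward; pixel columns grow to the right and rows downward; lengths in m; the calibration is good to about 2 mm. A picture is of the moment at which its call begins: read the wrist's pose just before it. camera_info takes no time and is no camera call.
- job_done(): hands the job in; it is judged then, once.
Trained networks look in the newest picture that a camera, given by its name, has taken for a name from the list of things; names that differ only in an ending like _2 or _b are one class to them, and where a whole thing is asked for, a point or a joint stands for the part that bears it (a point fixed in the world has none). Each returns a list of dicts, best first, with "p" (0 to 1); they miss things now and then, are a little off and sometimes report something else, mostly with a low value. They report only what shows in the picture. A call takes as long as a camera call. They do not tell look-alikes from the thing itself.
- trace(camera, thing): "region" (420x560 bool, what is visible of it) and "location" ([column, row] in pixels, amid what is visible of it).
The state is a dict: "time": time; "joint_pos": joint angles; "joint_vel": joint speeds; "joint_efforts": joint torques, N m; "tool_pos": TCP position; "tool_rot": TCP orientation; "contact_force": force on the tool from outside, world axes, zero at the start; "ft_torque": the same for the moment, N m; "gripper_width": opening from 0.0 (shut) to 1.0 (fully open); "grasp_force": force on a finger pad.
Only numpy, scipy, OpenCV 4.12 (cv2) and the standard library are available. Lean on these libraries where they do the work, as an engineer would, in place of code of your own. Each camera call takes 0.05 s, during which the arm holds its last target. There are 200 camera calls.

TASK

Set up the radio station for the operator, who sits where the robot stands: put the wattmeter on the table midway between the radio and the power supply and in line with them, stand the clock centred on top of the wattmeter, stand the loudspeaker centred on top of the radio, and put the Morse key on the table straight in front of the wattmeter (on the operator's side), leaving a gap of about 4 cm between them. Everything stands upright and square with the radio, its front to the operator, released and at rest; do not knock or shift the drinking cup.

Things in the scene. Friction and masses are not known exactly. Their poses are not given: they have to be found in the camera images.
- radio: Transceiver, fixed to the table: a grey metal box 170 mm deep (x) by 170 mm wide (y) by 85 mm high with a flat top; black front panel with amber display and tuning knob facing the operator (knobs stand out up to 17 mm). It may be on the left or the right. Origin: centre of its underside, on the table; x axis from front to back, y to the operator's left, z up. 
- psu: Power supply, fixed to the table: a plain black box 170 mm deep (x) by 170 mm wide (y) by 60 mm high with a round fan grille in its top, beside the radio and parallel to it, centre to centre 340 to 360 mm. It may be on the left or the right. Origin: centre of its underside; axes as the radio's. A water bottle 190 mm high stands some 40 mm or more behind the equipment and a flat clipboard lies near the robot; neither is used.
- meter_mid (a point): Wattmeter, loose, about 0.45 kg: a grey box 58 mm deep (x) by 100 mm wide (y) by 60 mm high with a white dial on its front and two small sockets on its back (these do not obstruct the fingers); the widest of the loose boxes. Point: its centre, 30 mm above its underside; x axis from front to back, y to the operator's left, z up. At the start all four loose things face the operator within about 0.45 rad.
- speaker_mid (a point): Loudspeaker, loose, about 0.35 kg: a black box 58 mm deep (x) by 62 mm wide (y) by 72 mm high with a round grille on its front. Point: its centre, 36 mm above its underside; x axis from front to back, y to the operator's left, z up. 
- clock_mid (a point): Digital desk clock, loose, about 0.15 kg: a white box 36 mm deep (x) by 76 mm wide (y) by 52 mm high with a grey display on its front and a grey bar button on top. Point: its centre, 26 mm above its underside; x axis from front to back, y to the operator's left, z up. 
- key_mid (a point): Straight Morse key, loose, about 0.4 kg: a dark flat base 84 mm long (x) by 50 mm wide (y) by 24 mm high, brass arm (no wider than 42 mm) above it and a black round knob at the end toward the operator; 48 mm high over all. Grip the base by its long sides, 50 mm apart. Point: its middle, 24 mm above its underside (level with the top of the base); x axis from front to back, y to the operator's left, z up. The arm does not move.
- cup: White drinking cup, loose, 72 mm across the rim and 88 mm high, standing at the left; leave it. Origin: centre of its underside.
Mind the look-alikes: they are no part of the job. What is shaped like the part that bears clock_mid but blue or turquoise is not meant.

How it is judged:
By the outcome, as a careful person would: the job done as asked, in the order asked, and still so for the second after the job is handed in, with the robot touching nothing.
It also fails if it takes over 128 s, if anything falls off the work surface, if the arm or the gripper's body presses on something with over 40 N, if the wrist force passes 120 N, or if a joint passes its speed limit or range.

## Working session

There is one attempt and no reset: what is moved stays moved. The work goes in short steps, Python scripts to look and compute and a tool call to move; the robot and the scene stay as the last step left them, time stands still between calls to the robot, and variables do not carry over. Pictures are saved under pics/ and viewed, at most 14 in all, crops included, and the job is handed in when it is done.

Besides the shell and the picture viewer there is one more tool, called after "Request:" in YAML: its name, and indented under it one key for each argument. play_rows: Moves the arm, as the interface text tells. Its arguments: {"type":"object","properties":{"linear":{"type":"array","items":{"type":"array","items":{"type":"number"}}},"turn":{"type":"array","items":{"type":"number"}},"hand":{"type":"number"}},"required":["linear","turn"]}

```bash
mkdir -p pics
cat > h.py <<'E'
from plant import *
import numpy as np, cv2
from scipy.spatial.transform import Rotation as R
def q2R(q): return R.from_quat([q[1],q[2],q[3],q[0]]).as_matrix()
def cam(name):
    c=camera_info(name); K=np.array(c["camera_matrix"]); d=np.array(c["distortion"])
    if "mount" in c:
        s=state(); T=np.eye(4); T[:3,:3]=q2R(s["tool_rot"]); T[:3,3]=s["tool_pos"]
        T=T@np.array(c["mount"]); return K,d,T[:3,:3],T[:3,3]
    a=np.array(c["attitude"]); A=a if a.shape==(3,3) else q2R(a)
    return K,d,A,np.array(c["origin"])
def ray(C,px):
    K,d,A,o=C
    n=cv2.undistortPoints(np.array(px,float).reshape(-1,1,2),K,d).reshape(-1,2)
    return (A@np.c_[n,np.ones(len(n))].T).T
def onz(C,px,z):
    r=ray(C,px); o=C[3]; return o+r*((z-o[2])/r[:,2])[:,None]
def proj(C,P):
    K,d,A,o=C; p=(np.array(P,float).reshape(-1,3)-o)@A
    return cv2.projectPoints(p,np.zeros(3),np.zeros(3),K,d)[0].reshape(-1,2)
def save(n,im,s=1.4): cv2.imwrite('pics/'+n+'.png',cv2.resize(im[:,:,::-1],None,fx=s,fy=s))
E
python3 - <<'E'
from h import *
for n in("scene","top"):
    im=grab_frame(n); save(n+"0",im); print(n,camera_info(n))
    for t in("radio","psu","meter_mid","speaker_mid","clock_mid","key_mid","cup"):
        for r in trace(n,t)[:3]:
            print(t,round(r["p"],2),np.round(r["location"],0),r["region"].sum(),np.round(onz(cam(n),[r["location"]],0.05)[0],3))
print(camera_info("wrist"));print(state())
E
```

```text
scene {'camera_matrix': array([[408.34663597,   0.        , 278.01996051],
       [  0.        , 408.34663597, 206.64569112],
       [  0.        ,   0.        ,   1.        ]]), 'distortion': array([-0.11427438,  0.        ,  0.        ,  0.        ,  0.        ]), 'origin': array([ 1.30977385, -0.01604464,  0.75655239]), 'attitude': array([-0.31138319,  0.64765591,  0.63330693, -0.28723626])}
radio 0.93 [201. 262.] 5662 [ 0.663 -0.157  0.05 ]
psu 0.67 [344. 264.] 5116 [0.674 0.175 0.05 ]
meter_mid 0.67 [410. 205.] 1058 [0.46  0.395 0.05 ]
speaker_mid 0.69 [333. 203.] 775 [0.452 0.178 0.05 ]
clock_mid 0.94 [205. 203.] 551 [ 0.45  -0.171  0.05 ]
clock_mid 0.91 [162. 181.] 480 [ 0.348 -0.309  0.05 ]
clock_mid 0.85 [206. 177.] 493 [ 0.327 -0.179  0.05 ]
key_mid 0.78 [131. 214.] 626 [ 0.493 -0.364  0.05 ]
cup 0.96 [431. 254.] 1104 [0.647 0.396 0.05 ]
top {'camera_matrix': array([[520.13912695,   0.        , 282.29006915],
       [  0.        , 520.13912695, 212.17971166],
       [  0.        ,   0.        ,   1.        ]]), 'distortion': array([-0.02324415,  0.        ,  0.        ,  0.
[... 1401 characters left out ...]
 array([-1.28000643e+00,  5.27141056e-02,  1.61289713e+00,  2.06598031e-05,
        1.47595620e+00, -1.19001152e-01]), 'joint_vel': array([ 0.00105644, -0.00138051, -0.00076628,  0.00013434,  0.00022954,
        0.00155867]), 'joint_efforts': array([-9.10420003e-04, -3.93649006e+01, -3.70441747e+01, -1.65244364e-04,
        4.55063100e-04, -1.49807300e-05]), 'tool_pos': array([ 0.24901539, -0.5732462 ,  0.20569654]), 'tool_rot': array([1.16812467e-05, 9.79082446e-01, 2.03463912e-01, 1.13273719e-05]), 'contact_force': array([ 4.52416734e-04, -6.23678236e-01,  2.72781724e-01]), 'ft_torque': array([-0.04731179,  0.03748642,  0.02266262]), 'grasp_force': 0.0, 'gripper_width': 1.0014401932456054}
```

View pics/scene0.png

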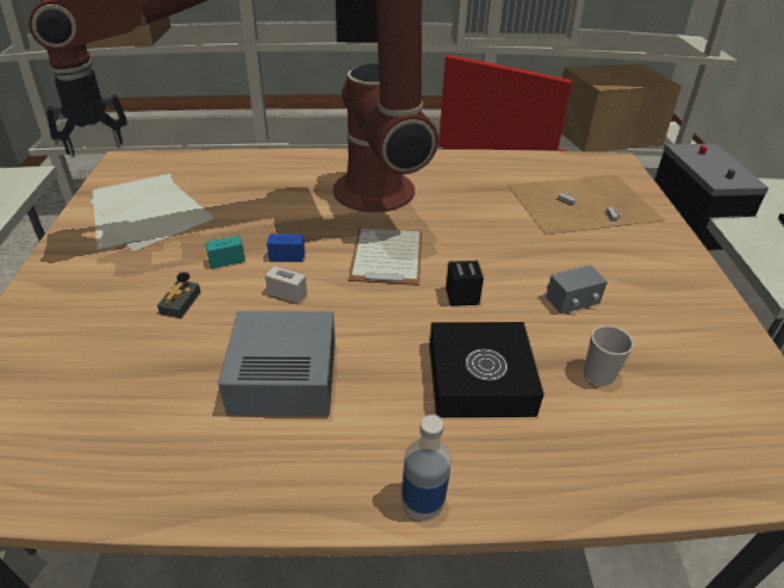

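View pics/top0.png

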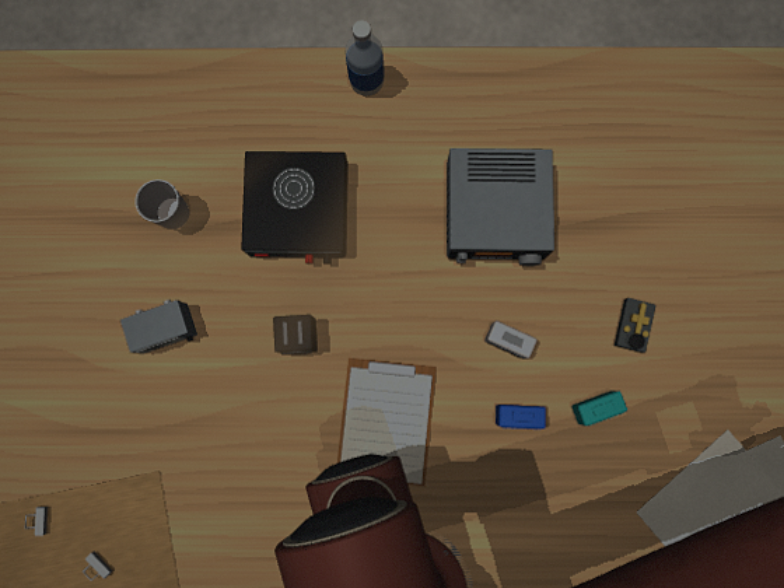

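The two pictures show the radio on the right (top view px 357,146) and the PSU on the left (212,147). The loose things are the meter (110,236), speaker (210,242), white clock (363,245), key (456,233) and cup (116,144). The blue and turquoise boxes are decoys. Next I fit box poses to the regions.

```bash
cat >> h.py <<'E'
from scipy.optimize import minimize
DIM=dict(radio=(.17,.17,.085),psu=(.17,.17,.06),meter_mid=(.058,.1,.06),speaker_mid=(.058,.062,.072),clock_mid=(.036,.076,.052),key_mid=(.084,.05,.024))
def corners(p,dim,z0=0):
    x,y,a=p; c,s=np.cos(a),np.sin(a)
    return np.array([[x+c*u-s*v,y+s*u+c*v,z] for u in(-dim[0]/2,dim[0]/2) for v in(-dim[1]/2,dim[1]/2) for z in(z0,z0+dim[2])])
def sil(C,P,S=8):
    m=np.zeros((420,560),np.uint8); h=cv2.convexHull(proj(C,P).astype(np.float32)); 
    cv2.fillConvexPoly(m,np.round(h*16).astype(np.int32),255,cv2.LINE_AA,4); return m/255.
def fit(views,dim,p0,z0=0):
    def cost(p):
        c=0
        for C,reg in views:
            s=sil(C,corners(p,dim,z0)); c+=1-np.minimum(s,reg).sum()/np.maximum(s,reg).sum()
        return c/len(views)
    best=None
    for a in(-.3,0,.3):
        r=minimize(cost,[p0[0],p0[1],p0[2]+a],method='Nelder-Mead',options=dict(initial_simplex=np.array([[p0[0],p0[1],p0[2]+a]]*4)+np.array([[0,0,0],[.02,0,0],[0,.02,0],[0,0,.15]]),xatol=1e-4,fatol=1e-5))
        if best is None or r.fun<best.fun: best=r
    return best.x,best.fun
def seg(n,t,near,rad=0.08,z=.04):
    C=cam(n); c=[r for r in trace(n,t) if np.linalg.norm(onz(C,[r["location"]],z)[0][:2]-near[:2])<rad]
    return (C,c[0]["region"].astype(float)) if c else None
E
python3 - <<'E'
from h import *
N=dict(radio=(.648,-.163),psu=(.65,.176),meter_mid=(.44,.40),speaker_mid=(.43,.177),clock_mid=(.42,-.173),key_mid=(.45,-.385))
for n in("scene","top"): grab_frame(n)
for t,p in N.items():
    v=[seg(n,t,p) for n in("scene","top")]
    for k,vv in (("s",v[:1]),("t",v[1:]),("both",v)):
        vv=[a for a in vv if a]
        if vv:
            x,f=fit(vv,DIM[t],(*p,0)); print(t,k,np.round(x,4),round(f,3))
E
```

```text
radio s [ 0.642  -0.1609 -0.0083] 0.059
radio t [ 0.6447 -0.1631 -0.0277] 0.042
radio both [ 0.6445 -0.1618 -0.0167] 0.054
psu s [ 0.6471  0.1803 -0.0335] 0.067
psu t [ 0.6492  0.1802 -0.03  ] 0.039
psu both [ 0.649   0.1802 -0.033 ] 0.054
meter_mid s [0.4379 0.4088 0.4014] 0.101
meter_mid t [0.4409 0.4081 0.3098] 0.08
meter_mid both [0.4408 0.4074 0.3339] 0.096
speaker_mid s [ 0.4268  0.1767 -0.0785] 0.133
speaker_mid t [0.4269 0.1759 0.0818] 0.1
speaker_mid both [ 0.4277  0.1762 -0.0318] 0.128
clock_mid s [ 0.4178 -0.1789 -0.5769] 0.144
clock_mid t [ 0.4179 -0.1796 -0.4128] 0.218
clock_mid both [ 0.4178 -0.1791 -0.5164] 0.186
key_mid s [ 0.4393 -0.394  -0.1463] 0.175
key_mid t [ 0.4442 -0.3946 -0.1961] 0.138
key_mid both [ 0.4426 -0.3939 -0.1756] 0.165
```

Request:
play_rows:
  linear:
    - [0.03,0.046,0.012]
    - [0.03,0.046,0.012]
    - [0.03,0.046,0.012]
    - [0.03,0.046,0.012]
    - [0.03,0.046,0.012]
    - [0.03,0.046,0.012]
    - [0.02,0.046,0.012]
    - [0.0,0.05,0.01]
  turn: [10.7,10.7,10.7,10.7,10.7,10.7,10.7,10.7]
  hand: 0.0854

```text
time: 2.5
tool_pos: [0.4498, -0.1996, 0.3002]
tool_rot: [0.0, 0.577, 0.817, 0.0]
contact_force: [-0.1, -0.0, -0.1]
gripper_width: 1.0
grasp_force: 0.0
```

Request:
play_rows:
  linear:
    - [0.0,0.06,0]
    - [0,0.06,0]
    - [0,0.06,0]
    - [0,0.06,0]
    - [0,0.06,0]
    - [0,0.06,0]
    - [0,0.06,0]
    - [0,0.06,0]
  turn: [0,0,0,0,0,0,0,0]

```text
time: 3.5
tool_pos: [0.4487, 0.2808, 0.3]
tool_rot: [0.0, 0.58, 0.815, 0.0]
contact_force: [0.6, -0.4, -0.0]
gripper_width: 1.0
grasp_force: 0.0
```

Request:
play_rows:
  linear:
    - [0.0,0.06,-0.01]
    - [0,0.06,-0.02]
    - [0,0,-0.02]
    - [0,0,0]
    - [0,0,0]
    - [0,0,0]
  turn: [0,0,0,0,0,0]

```text
time: 4.25
tool_pos: [0.4499, 0.3974, 0.2517]
tool_rot: [0.0, 0.581, 0.814, 0.001]
contact_force: [-0.6, -1.0, 0.7]
gripper_width: 0.999
grasp_force: 0.0
```

```bash
cat >> h.py <<'E'
def look(t,p0,name,z0=0,draw=True,dim=None):
    im=grab_frame("wrist"); C=cam("wrist"); v=seg("wrist",t,p0,z=z0+.03); s=state()
    print("tcp",np.round(s["tool_pos"],4),"phi",round(np.degrees(2*np.arctan2(s["tool_rot"][2],s["tool_rot"][1])),2))
    im=im.copy()
    if v:
        x,f=fit([v],dim or DIM[t],p0,z0); print(t,np.round(x,4),np.round(np.degrees(x[2]),1),round(f,3))
        if draw:
            for q in proj(C,corners(x,dim or DIM[t],z0)): cv2.circle(im,tuple(int(i) for i in q),2,(255,0,0),-1)
    else: print("not seen")
    save(name,im)
    return v
E
python3 -c "
from h import *
look('meter_mid',(.441,.407,.33),'w1')"
```

```text
tcp [0.4497 0.3976 0.2514] phi 109.0
meter_mid [0.4406 0.4049 0.3367] 19.3 0.068
```

View pics/w1.png

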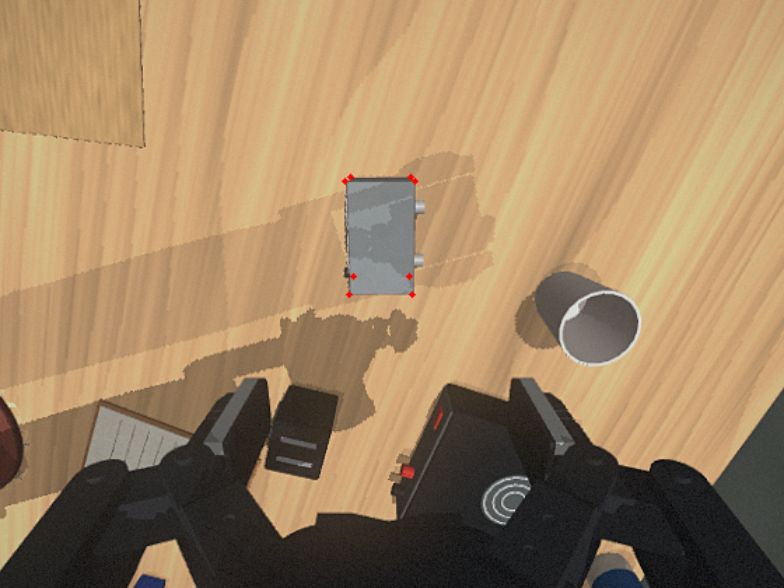

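The overlay on the wrist picture matches the wattmeter (px 350–415, 180–295). It is at (0.4406, 0.405), yaw 19.3°, and the fingers straddle its depth.

Request:
play_rows:
  linear:
    - [-0.005,0.004,-0.04]
    - [-0.004,0.003,-0.04]
    - [0,0,-0.05]
    - [0,0,-0.05]
    - [0,0,-0.035]
    - [0,0,-0.02]
    - [0,0,0]
    - [0,0,0]
  turn: [0.3,0,0,0,0,0,0,0]

```text
time: 5.35
tool_pos: [0.4415, 0.406, 0.0171]
tool_rot: [0.001, 0.578, 0.816, 0.002]
contact_force: [0.8, 0.9, -0.6]
gripper_width: 1.0
grasp_force: 0.0
```

Request:
play_rows:
  linear:
    - [0,0,0]
    - [0,0,0]
    - [0,0,0]
    - [0,0,0]
    - [0,0,0]
    - [0,0,0]
  turn: [0,0,0,0,0,0]
  hand: 0.04

```text
time: 6.1
tool_pos: [0.441, 0.4058, 0.017]
tool_rot: [0.0, 0.578, 0.816, 0.001]
contact_force: [-1.1, -0.2, 6.5]
gripper_width: 0.658
grasp_force: 67.2
```

Request:
play_rows:
  linear:
    - [0,0,0.02]
    - [0,0,0.04]
    - [0,0,0.05]
    - [0,0,0.05]
    - [0.02,-0.05,0.05]
    - [0.02,-0.05,0.04]
    - [0,-0.05,0]
    - [0,-0.05,0]
  turn: [0,0,0,0,-5,-5,-5,-5]

```text
time: 7.1
tool_pos: [0.4752, 0.2143, 0.2555]
tool_rot: [0.0, 0.712, 0.702, 0.0]
contact_force: [0.3, -1.5, -5.7]
gripper_width: 0.663
grasp_force: 66.0
```

Request:
play_rows:
  linear:
    - [0.03,-0.05,0.03]
    - [0.03,-0.05,0.03]
    - [0.03,-0.05,0.03]
    - [0.03,-0.047,0.03]
    - [0.046,0,0.03]
    - [0,0,0]
    - [0,0,0]
    - [0,0,0]
  turn: [-0.5,0,0,0,0,0,0,0]

```text
time: 8.1
tool_pos: [0.6358, 0.0271, 0.3993]
tool_rot: [-0.001, 0.714, 0.7, -0.001]
contact_force: [0.1, 0.4, -5.7]
gripper_width: 0.657
grasp_force: 67.1
```

Run:
```python
from h import *
im=grab_frame("wrist"); save("w2",im)
s=state();print(s["tool_pos"],np.degrees(2*np.arctan2(s["tool_rot"][2],s["tool_rot"][1])))
for t,p in(("radio",(.6447,-.163)),("psu",(.649,.180))):
    v=seg("wrist",t,p,.1)
    if v: print(t,fit([v],DIM[t],(*p,-.02)))
```

```text
[0.63590757 0.0271158  0.39951578] 88.91951935094856
psu (array([ 0.64976954,  0.18040756, -0.00879465]), np.float64(0.019428082085623966))
```

View pics/w2.png

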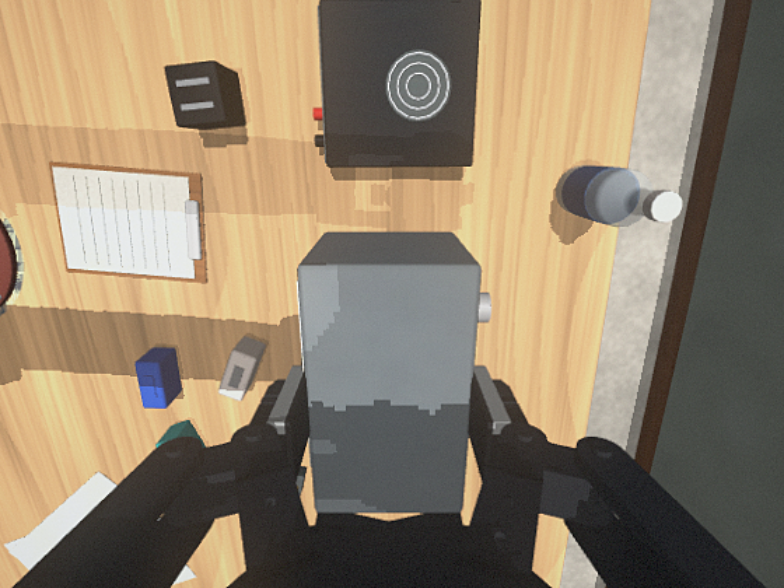

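The held wattmeter is level in this picture. It hides the radio, and the PSU's edges are clear (px 320–480, 0–165). Next I refine the radio and PSU poses from edges in the first pictures.

```bash
cat >> h.py <<'E'
from scipy.optimize import least_squares
def edgefit(C,im,p,dim,z0=0,edges=(0,1,2,3),w=6,it=3):
    """refine a box pose by gradient peaks across its top edges: 0 front,1 back,2 right,3 left"""
    g=cv2.GaussianBlur(cv2.cvtColor(im,cv2.COLOR_RGB2GRAY).astype(np.float32),(0,0),1)
    p=np.array(p,float); h=z0+dim[2]; a,b=dim[0]/2,dim[1]/2; t=np.linspace(-.8,.8,25)
    E=[(np.c_[0*t-a,t*b],0,-1),(np.c_[0*t+a,t*b],0,1),(np.c_[t*a,0*t-b],1,-1),(np.c_[t*a,0*t+b],1,1)]
    for _ in range(it):
        c,s=np.cos(p[2]),np.sin(p[2]); Rm=np.array([[c,-s],[s,c]]); M=[]
        for e in edges:
            q,ax,sg=E[e]; n=np.zeros(2); n[ax]=1; d=sg*(a,b)[ax]
            W=q@Rm.T+p[:2]; N=Rm@n
            for k in W:
                o=proj(C,[[*k,h],[*(k+.004*N),h]]); u=o[1]-o[0]; L=np.linalg.norm(u); u/=L
                ss=np.arange(-w,w+.01,.25); xy=(o[0]+ss[:,None]*u).astype(np.float32)
                v=cv2.remap(g,xy[:,0:1],xy[:,1:2],cv2.INTER_LINEAR).ravel()
                gr=np.abs(np.gradient(v)); i=gr.argmax()
                if gr[i]>1 and 0<i<len(gr)-1: M.append((*onz(C,[xy[i]],h)[0][:2],ax,d))
        M=np.array(M)
        def res(x):
            c,s=np.cos(x[2]),np.sin(x[2]); D=M[:,:2]-x[:2]
            l=np.where(M[:,2]==0,c*D[:,0]+s*D[:,1],-s*D[:,0]+c*D[:,1]); return (l-M[:,3])*1000
        r=least_squares(res,p,loss='soft_l1',x_scale=[.01,.01,.02]); p=r.x; w=max(3,w-1)
    return p,np.median(np.abs(r.fun)),len(M)
E
python3 - <<'E'
from h import *
for n in("top","scene"):
    im=cv2.resize(cv2.imread('pics/%s0.png'%n)[:,:,::-1],(560,420),interpolation=cv2.INTER_AREA); C=cam(n)
    for t,p in(("radio",(.6447,-.163,-.02)),("psu",(.649,.180,-.02))):
        for ed in((0,1,2,3),(1,2,3),(0,2,3)): print(n,t,ed,[np.round(v,4) for v in edgefit(C,im,p,DIM[t],edges=ed)])
im=grab_frame("wrist")
for ed in((0,1,2),(0,1),(1,2)):print("wrist psu",[np.round(v,4) for v in edgefit(cam("wrist"),im,(.6498,.1804,-.01),DIM["psu"],edges=ed)])
E
```

```text
top radio (0, 1, 2, 3) [array([ 0.6454, -0.1585, -0.0248]), np.float64(2.0945), np.int64(87)]
top radio (1, 2, 3) [array([ 0.6412, -0.1585, -0.0209]), np.float64(1.3256), np.int64(64)]
top radio (0, 2, 3) [array([ 0.6468, -0.1588, -0.0226]), np.float64(1.2076), np.int64(66)]
top psu (0, 1, 2, 3) [array([ 0.6503,  0.1782, -0.0193]), np.float64(1.4889), np.int64(82)]
top psu (1, 2, 3) [array([ 0.6508,  0.1782, -0.0117]), np.float64(1.696), np.int64(75)]
top psu (0, 2, 3) [array([ 0.6381,  0.1781, -0.0022]), np.float64(1.794), np.int64(69)]
scene radio (0, 1, 2, 3) [array([ 0.6473, -0.1586, -0.0011]), np.float64(1.2119), np.int64(97)]
scene radio (1, 2, 3) [array([ 0.6474, -0.1587, -0.0036]), np.float64(1.8817), np.int64(73)]
scene radio (0, 2, 3) [array([ 0.6476, -0.1586, -0.0047]), np.float64(2.2196), np.int64(68)]
scene psu (0, 1, 2, 3) [array([ 0.6527,  0.1777, -0.0155]), np.float64(0.9486), np.int64(85)]
scene psu (1, 2, 3) [array([ 0.654 ,  0.1776, -0.0379]), np.float64(1.7734), np.int64(61)]
scene psu (0, 2, 3) [array([ 0.6527,  0.1777, -0.017 ]), np.float64(1.556), np.int64(75)]
[... 231 characters left out ...]
_scale=[.01,.01,.02]); p=r.x; w=max(3,w-1)
    return func(*args, **kwargs)
    vector_fun = VectorFunction(
        fun_wrapped,
    ...<6 lines>...
        workers=workers
    )
    self._update_fun()
    ~~~~~~~~~~~~~~~~^^
    self.f = self.fun_wrapped(xp_copy(self.x))
             ~~~~~~~~~~~~~~~~^^^^^^^^^^^^^^^^^
    return np.atleast_1d(self.fun(x))
                         ~~~~~~~~^^^
    return self.f(x, *self.args, **self.kwargs)
           ~~~~~~^^^^^^^^^^^^^^^^^^^^^^^^^^^^^^
  File "h.py", line 74, in res
    c,s=np.cos(x[2]),np.sin(x[2]); D=M[:,:2]-x[:2]
                                     ~^^^^^^
IndexError: too many indices for array: array is 1-dimensional, but 2 were indexed
```

Request:
play_rows:
  linear:
    - [-0.045,0.03,0]
    - [-0.045,0.03,0]
    - [-0.045,0.03,0]
    - [-0.045,0.03,0]
    - [-0.045,0.03,0]
    - [0,0,0]
    - [0,0,0]
    - [0,0,0]
  turn: [0,0,0,0,0,0,0,0]

```text
time: 9.3
tool_pos: [0.4125, 0.1761, 0.3999]
tool_rot: [-0.0, 0.714, 0.7, -0.0]
contact_force: [0.2, -0.2, -4.6]
gripper_width: 0.658
grasp_force: 67.8
```

```bash
cat > m.py <<'E'
from h import *
import sys
t=sys.argv[1]; p=[float(v) for v in sys.argv[2:5]]
for k in range(2):
    im=grab_frame("wrist"); s=state(); C=cam("wrist")
    v=seg("wrist",t,p,.12)
    if v: p2,f=fit([v],DIM[t],p); print(t,"region",np.round(p2,4),round(f,3))
    else: p2=p; print("no region")
    print("edges",[np.round(x,4) for x in edgefit(C,im,p2,DIM[t])], "phi",round(np.degrees(2*np.arctan2(s["tool_rot"][2],s["tool_rot"][1])),2),np.round(s["tool_pos"],4))
q=edgefit(C,im,p2,DIM[t])[0]; im=im.copy()
for c in proj(C,corners(q,DIM[t])): cv2.circle(im,tuple(int(i) for i in c),2,(255,0,0),-1)
save("m_"+t,im)
E
python3 m.py psu .65 .18 -.015
```

```text
psu region [ 0.6498  0.1792 -0.0114] 0.027
edges [array([ 0.6498,  0.1796, -0.0103]), np.float64(0.4261), np.int64(98)] phi 88.81 [0.4126 0.1761 0.3998]
psu region [ 0.6502  0.1793 -0.0119] 0.026
edges [array([ 0.6497,  0.1797, -0.0097]), np.float64(0.4159), np.int64(97)] phi 88.81 [0.4126 0.1761 0.3998]
```

Request:
play_rows:
  linear:
    - [0,-0.042,0]
    - [0,-0.043,0]
    - [0,-0.043,0]
    - [0,-0.043,0]
    - [0,-0.043,0]
    - [0,-0.043,0]
    - [0,-0.043,0]
    - [0,-0.043,0]
  turn: [0,0,0,0,0,0,0,0]

```text
time: 10.5
tool_pos: [0.4119, -0.1683, 0.4001]
tool_rot: [0.0, 0.714, 0.7, 0.0]
contact_force: [-0.2, 0.7, -5.1]
gripper_width: 0.659
grasp_force: 67.8
```

Request:
play_rows:
  linear:
    - [0,0,0]
    - [0,0,0]
  turn: [0,0]

```text
time: 10.75
tool_pos: [0.412, -0.1665, 0.4]
tool_rot: [-0.0, 0.714, 0.7, 0.0]
contact_force: [0.1, 0.2, -5.8]
gripper_width: 0.659
grasp_force: 67.8
```

```bash
python3 m.py radio .645 -.162 -.015
```

```text
radio region [ 0.6457 -0.1632 -0.0142] 0.029
edges [array([ 0.6464, -0.1627, -0.0132]), np.float64(1.0426), np.int64(93)] phi 88.9 [ 0.4121 -0.1661  0.4002]
radio region [ 0.6454 -0.1637 -0.0087] 0.03
edges [array([ 0.646 , -0.1631, -0.0158]), np.float64(1.0504), np.int64(96)] phi 88.96 [ 0.4122 -0.1657  0.4003]
```

View pics/m_radio.png

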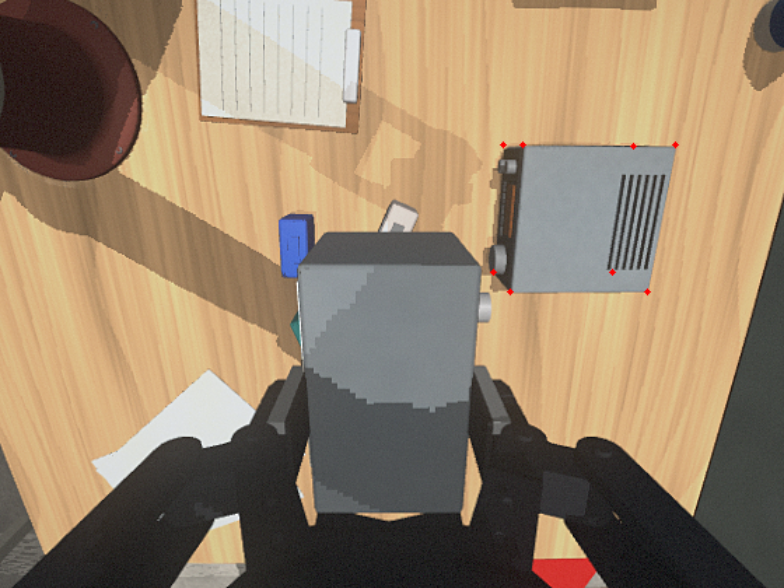

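The overlay matches the radio top (px 510–675, 145–292). The measured poses are radio (0.646, -0.163) and PSU (0.650, 0.180), yaw about -0.6°, 343 mm apart, so the midpoint is (0.648, 0.008). Next I check how the wattmeter sits in the hand.

Run:
```python
from h import *
im=grab_frame("wrist"); s=state(); C=cam("wrist"); z0=s["tool_pos"][2]-.017; p=s["tool_pos"]
print(np.round(p,4),[edgefit(C,im,(p[0],p[1],-.02),DIM["meter_mid"],z0=z0,edges=e,w=10) for e in ((0,1,3),(0,1,2,3))])
v=seg("wrist","meter_mid",p,.1,z0+.03)
if v:print(fit([v],DIM["meter_mid"],(p[0],p[1],-.02),z0))
```

```text
[ 0.4122 -0.1657  0.4004] [(array([ 0.41210735, -0.16625023, -0.01816919]), np.float64(0.29415157035014505), 73), (array([ 0.41220901, -0.16652187, -0.01853441]), np.float64(0.4501772862003095), 97)]
(array([ 0.4123731 , -0.16728816, -0.01943902]), np.float64(0.02783354453585829))
```

Request:
play_rows:
  linear:
    - [0.03,0.022,-0.02]
    - [0.03,0.022,-0.02]
    - [0.03,0.022,-0.02]
    - [0.03,0.022,-0.02]
    - [0.03,0.022,-0.02]
    - [0.03,0.022,-0.02]
    - [0.03,0.022,-0.02]
    - [0.026,0.021,-0.02]
  turn: [0.4,0,0,0,0,0,0,0]

```text
time: 12.05
tool_pos: [0.649, 0.0101, 0.2392]
tool_rot: [-0.0, 0.711, 0.703, -0.0]
contact_force: [1.1, 0.4, -4.4]
gripper_width: 0.66
grasp_force: 67.8
```

Request:
play_rows:
  linear:
    - [0,0,-0.04]
    - [0,0,-0.04]
    - [0,0,-0.04]
    - [0,0,-0.04]
    - [0,0,0]
    - [0,0,0]
  turn: [0,0,0,0,0,0]

```text
time: 12.8
tool_pos: [0.6492, 0.0088, 0.0819]
tool_rot: [0.001, 0.711, 0.703, 0.001]
contact_force: [1.6, -0.0, -4.4]
gripper_width: 0.659
grasp_force: 67.9
```

Request:
play_rows:
  linear:
    - [-0.001,0,-0.03]
    - [0,0,-0.02]
    - [0,0,-0.008]
    - [0,0,-0.005]
    - [0,0,0]
    - [0,0,0]
  turn: [0,0,0,0,0,0]

```text
time: 13.55
tool_pos: [0.6477, 0.0085, 0.0181]
tool_rot: [0.001, 0.712, 0.703, 0.0]
contact_force: [-0.4, 0.2, -5.0]
gripper_width: 0.66
grasp_force: 68.0
```

Down 1.5 mm more until it touches, then release.

Request:
play_rows:
  linear:
    - [0,0,-0.0015]
    - [0,0,0]
    - [0,0,0]
  turn: [0,0,0]

```text
time: 13.92
tool_pos: [0.6478, 0.0085, 0.0171]
tool_rot: [0.001, 0.712, 0.703, 0.0]
contact_force: [-2.7, -0.2, 3.7]
gripper_width: 0.659
grasp_force: 69.0
```

Request:
play_rows:
  linear:
    - [0,0,0]
    - [0,0,0]
    - [0,0,0]
    - [0,0,0]
  turn: [0,0,0,0]
  hand: 0.0854

```text
time: 14.42
tool_pos: [0.6471, 0.0086, 0.0156]
tool_rot: [0.0, 0.712, 0.703, 0.0]
contact_force: [-0.1, -0.7, 0.2]
gripper_width: 1.0
grasp_force: 0.0
```

Request:
play_rows:
  linear:
    - [0,0,0.03]
    - [0,0,0.05]
    - [0,0,0.05]
    - [0,0,0.05]
    - [0,0,0.05]
    - [0,0,0]
    - [0,0,0]
    - [0,0,0]
  turn: [0,0,0,0,0,0,0,0]

```text
time: 15.42
tool_pos: [0.646, 0.0087, 0.243]
tool_rot: [-0.002, 0.712, 0.703, -0.001]
contact_force: [-0.1, 0.0, -0.3]
gripper_width: 1.0
grasp_force: 0.0
```

Run:
```python
from h import *
v=look("meter_mid",(.648,.0085,-.011),"w3")
im=grab_frame("wrist");C=cam("wrist")
print(edgefit(C,im,(.648,.0085,-.011),DIM["meter_mid"]))
for t,p in(("radio",(.646,-.163,-.011)),("psu",(.65,.18,-.011))):
  for ed in ((0,1,2,3),(0,1,3) if t=="radio" else (0,1,2)):
    try: print(t,edgefit(C,im,p,DIM[t],edges=ed))
    except Exception as e: print(t,"x")
```

```text
tcp [0.6462 0.0086 0.2433] phi 89.28
meter_mid [ 0.6479  0.0086 -0.018 ] -1.0 0.079
(array([ 0.64824154,  0.00858689, -0.00802493]), np.float64(1.0150529268376922), 98)
radio (array([ 0.64316014, -0.16566041, -0.01609609]), np.float64(2.8869890405938334), 92)
radio (array([ 0.64310773, -0.16469162, -0.01398766]), np.float64(1.1538061262288124), 73)
psu (array([ 0.65013462,  0.17887409, -0.01169809]), np.float64(0.22854788474248322), 57)
psu (array([ 0.65013462,  0.17887409, -0.01169809]), np.float64(0.22854788474248322), 57)
```

View pics/w3.png

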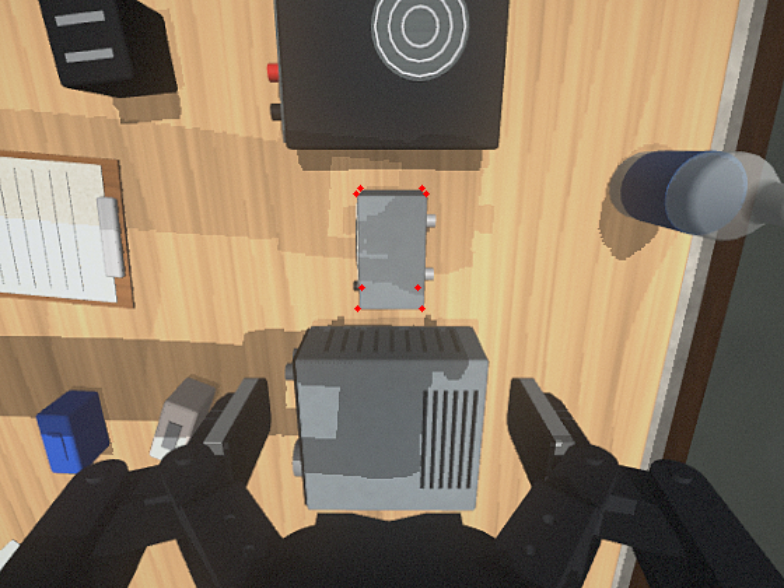

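The picture shows the wattmeter standing between PSU and radio with its overlay matching (px 357–427, 190–310). Next is the clock.

Request:
play_rows:
  linear:
    - [-0.038,-0.031,0]
    - [-0.038,-0.031,0]
    - [-0.038,-0.031,0]
    - [-0.038,-0.031,0]
    - [-0.038,-0.031,0]
    - [-0.038,-0.031,0]
    - [0,0,0]
    - [0,0,0]
  turn: [-4.4,-4.4,-4.4,-4.4,-4.4,-4.4,0,0]

```text
time: 16.58
tool_pos: [0.4191, -0.1773, 0.2453]
tool_rot: [-0.0, 0.853, 0.522, 0.0]
contact_force: [0.3, -0.7, 0.2]
gripper_width: 0.995
grasp_force: 0.0
```

Run:
```python
from h import *
look("clock_mid",(.418,-.179,-.45),"w4")
im=grab_frame("wrist");print(edgefit(cam("wrist"),im,(.418,-.179,-.47),DIM["clock_mid"]))
```

```text
tcp [ 0.4195 -0.1769  0.2454] phi 62.96
clock_mid [ 0.418  -0.1822 -0.4221] -24.2 0.076
(array([ 0.41886178, -0.18082386, -0.44112014]), np.float64(1.314255436219238), 100)
```

View pics/w4.png

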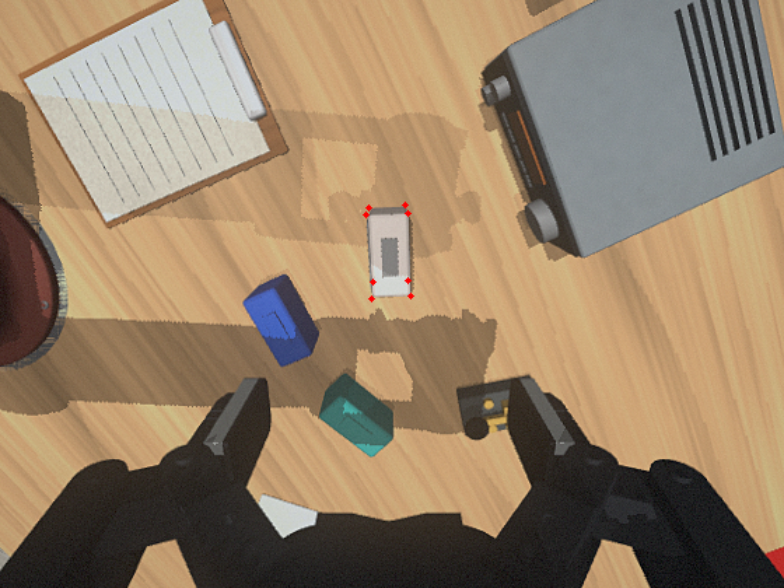

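The overlay matches the white clock (px 368–411, 205–298) at (0.418, -0.181), yaw about -25°.

Request:
play_rows:
  linear:
    - [-0.001,-0.004,-0.05]
    - [0,0,-0.05]
    - [0,0,-0.05]
    - [0,0,-0.045]
    - [0,0,-0.025]
    - [0,0,-0.011]
    - [0,0,0]
    - [0,0,0]
  turn: [2,0,0,0,0,0,0,0]

```text
time: 17.73
tool_pos: [0.4193, -0.182, 0.0161]
tool_rot: [0.001, 0.844, 0.537, 0.001]
contact_force: [0.9, -0.3, -0.2]
gripper_width: 1.003
grasp_force: 0.0
```

Request:
play_rows:
  linear:
    - [0,0,0]
    - [0,0,0]
    - [0,0,0]
    - [0,0,0]
    - [0,0,0]
    - [0,0,0]
    - [0,0,0]
  turn: [0,0,0,0,0,0,0]
  hand: 0.02

```text
time: 18.6
tool_pos: [0.4185, -0.1817, 0.0154]
tool_rot: [0.0, 0.844, 0.536, 0.0]
contact_force: [-1.6, 1.4, 6.6]
gripper_width: 0.405
grasp_force: 60.5
```

Request:
play_rows:
  linear:
    - [0,0,0.03]
    - [0,0,0.05]
    - [0,0,0.05]
    - [0,0.02,0.05]
    - [0,0.03,0.05]
    - [0.02,0.03,0.005]
    - [0.03,0.03,0]
    - [0.03,0.03,0]
  turn: [0,0,0,5,5,5,5,4.4]

```text
time: 19.6
tool_pos: [0.4985, -0.0403, 0.2489]
tool_rot: [-0.0, 0.711, 0.704, -0.0]
contact_force: [0.3, -0.5, -2.0]
gripper_width: 0.402
grasp_force: 60.4
```

Request:
play_rows:
  linear:
    - [0.04,0.03,0]
    - [0.04,0.02,0]
    - [0.04,0,0]
    - [0.03,0,0]
    - [0,0,0]
    - [0,0,0]
    - [0,0,0]
  turn: [0,0,0,0,0,0,0]

```text
time: 20.48
tool_pos: [0.6472, 0.0086, 0.2495]
tool_rot: [-0.0, 0.712, 0.703, -0.0]
contact_force: [0.1, 0.1, -1.6]
gripper_width: 0.401
grasp_force: 60.6
```

Run:
```python
from h import *
im=grab_frame("wrist"); s=state(); C=cam("wrist"); z0=s["tool_pos"][2]-.0155; p=s["tool_pos"]
print(np.round(p,4),np.degrees(2*np.arctan2(s["tool_rot"][2],s["tool_rot"][1])))
for e in ((0,1,3),(0,1,2,3)): print([np.round(x,4) for x in edgefit(C,im,(p[0],p[1],-.01),DIM["clock_mid"],z0=z0,edges=e,w=10)])
v=seg("wrist","clock_mid",p,.1,z0+.03)
if v:print(fit([v],DIM["clock_mid"],(p[0],p[1],-.01),z0))
save("w5",im)
```

```text
[0.6474 0.0086 0.2498] 89.27107630528828
[array([ 0.6476,  0.0077, -0.0088]), np.float64(0.7084), np.int64(75)]
[array([ 0.6476,  0.008 , -0.0076]), np.float64(0.6713), np.int64(100)]
(array([ 0.64737662,  0.00572341, -0.00809428]), np.float64(0.07592906674229594))
```

View pics/w5.png

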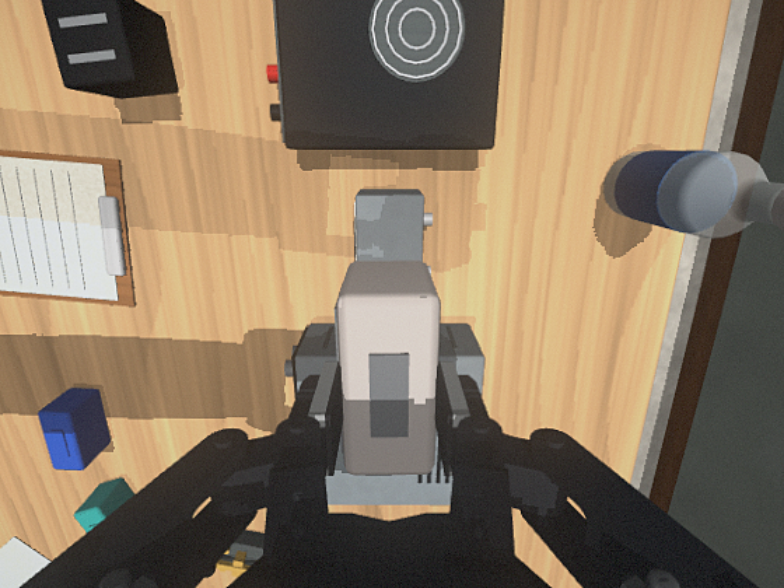

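The clock hangs level and square in the hand (px 338–438), 0.8 mm right of the TCP. Lower onto the wattmeter.

Request:
play_rows:
  linear:
    - [0.001,0.001,-0.04]
    - [0,0,-0.04]
    - [0,0,-0.04]
    - [0,0,-0.03]
    - [0,0,-0.015]
    - [0,0,-0.006]
    - [0,0,0]
    - [0,0,0]
  turn: [0,0,0,0,0,0,0,0]

```text
time: 21.58
tool_pos: [0.6502, 0.0095, 0.0805]
tool_rot: [0.001, 0.712, 0.703, 0.001]
contact_force: [0.3, -0.1, -0.5]
gripper_width: 0.399
grasp_force: 60.6
```

Request:
play_rows:
  linear:
    - [0,0,-0.001]
    - [0,0,0]
    - [0,0,0]
  turn: [0,0,0]

```text
time: 21.95
tool_pos: [0.6491, 0.0096, 0.0778]
tool_rot: [0.0, 0.712, 0.703, 0.0]
contact_force: [0.8, 0.2, -2.1]
gripper_width: 0.4
grasp_force: 60.6
```

Request:
play_rows:
  linear:
    - [-0.0005,0,-0.001]
    - [0,0,-0.001]
    - [0,0,0]
    - [0,0,0]
  turn: [0,0,0,0]

```text
time: 22.45
tool_pos: [0.6485, 0.0096, 0.0755]
tool_rot: [-0.0, 0.712, 0.703, -0.0]
contact_force: [-0.0, 0.1, -2.5]
gripper_width: 0.402
grasp_force: 60.6
```

Request:
play_rows:
  linear:
    - [0,0,-0.001]
    - [0,0,0]
    - [0,0,0]
  turn: [0,0,0]

```text
time: 22.82
tool_pos: [0.6488, 0.0096, 0.0755]
tool_rot: [0.0, 0.712, 0.703, 0.0]
contact_force: [-3.9, -0.2, 5.1]
gripper_width: 0.403
grasp_force: 61.4
```

Request:
play_rows:
  linear:
    - [0,0,0]
    - [0,0,0]
    - [0,0,0]
    - [0,0,0]
  turn: [0,0,0,0]
  hand: 0.0854

```text
time: 23.32
tool_pos: [0.6485, 0.0096, 0.0744]
tool_rot: [-0.0, 0.712, 0.703, -0.0]
contact_force: [0.6, 0.5, -1.1]
gripper_width: 0.998
grasp_force: 0.0
```

Request:
play_rows:
  linear:
    - [0,0,0.03]
    - [0,0,0.05]
    - [0,0,0.05]
    - [0,0,0.05]
    - [0,0,0.04]
    - [0,0,0]
    - [0,0,0]
    - [0,0,0]
  turn: [0,0,0,0,0,0,0,0]

```text
time: 24.32
tool_pos: [0.6477, 0.0096, 0.292]
tool_rot: [-0.002, 0.712, 0.703, -0.001]
contact_force: [-0.6, -0.6, -0.9]
gripper_width: 0.999
grasp_force: 0.0
```

Run:
```python
from h import *
look("clock_mid",(.648,.0086,-.01),"w6",z0=.06)
im=grab_frame("wrist");C=cam("wrist")
print(edgefit(C,im,(.648,.0086,-.01),DIM["clock_mid"],z0=.06,w=4))
print(edgefit(C,im,(.648,.0086,-.01),DIM["meter_mid"],edges=(0,1,3),w=4))
```

```text
tcp [0.6479 0.0096 0.2925] phi 89.28
clock_mid [ 0.6486  0.0079 -0.0107] -0.6 0.101
(array([ 0.64902164,  0.00977733, -0.00892003]), np.float64(1.2880967121232378), 100)
(array([ 0.64869303,  0.01150859, -0.01604989]), np.float64(0.36724546597249885), 61)
```

View pics/w6.png

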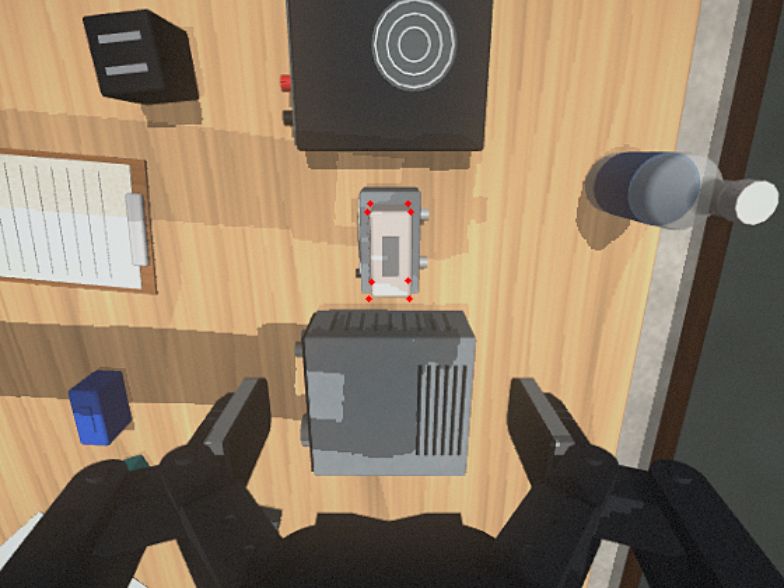

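The clock stands centred on the wattmeter (px 370–410 inside 360–420). Next is the speaker.

Request:
play_rows:
  linear:
    - [-0.037,0.028,-0.005]
    - [-0.037,0.028,-0.005]
    - [-0.037,0.028,-0.005]
    - [-0.037,0.028,-0.005]
    - [-0.037,0.028,-0.005]
    - [-0.035,0.026,-0.005]
    - [0,0,0]
    - [0,0,0]
  turn: [0,0,0,0,0,0,0,0]

```text
time: 25.48
tool_pos: [0.4288, 0.1754, 0.2646]
tool_rot: [0.0, 0.711, 0.703, 0.0]
contact_force: [1.0, -0.3, 0.5]
gripper_width: 1.001
grasp_force: 0.0
```

Run:
```python
from h import *
look("speaker_mid",(.427,.176,0.0),"w7")
im=grab_frame("wrist");C=cam("wrist")
for a in(-.1,0,.1,.2):print([np.round(x,4) for x in edgefit(C,im,(.427,.176,a),DIM["speaker_mid"])])
```

```text
tcp [0.4293 0.1751 0.2646] phi 89.22
speaker_mid [0.4278 0.1744 0.0581] 3.3 0.063
[array([0.4274, 0.1762, 0.0711]), np.float64(0.6151), np.int64(78)]
[array([0.4275, 0.1762, 0.0687]), np.float64(0.5626), np.int64(76)]
[array([0.4274, 0.1763, 0.069 ]), np.float64(0.6123), np.int64(79)]
[array([0.4274, 0.1762, 0.0729]), np.float64(0.6013), np.int64(77)]
```

View pics/w7.png

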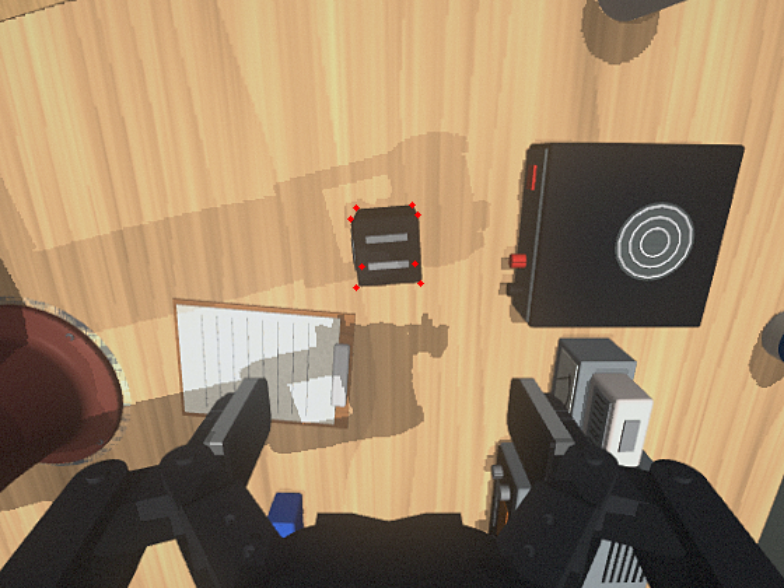

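The overlay matches the speaker (px 352–420, 206–287) at (0.4275, 0.176), yaw 4°.

Request:
play_rows:
  linear:
    - [-0.0015,0.001,-0.05]
    - [0,0,-0.05]
    - [0,0,-0.05]
    - [0,0,-0.05]
    - [0,0,-0.025]
    - [0,0,-0.0095]
    - [0,0,0]
    - [0,0,0]
  turn: [4.8,0,0,0,0,0,0,0]

```text
time: 26.62
tool_pos: [0.4286, 0.1768, 0.0318]
tool_rot: [0.001, 0.682, 0.732, 0.001]
contact_force: [0.2, -0.1, 0.2]
gripper_width: 1.006
grasp_force: 0.0
```

Request:
play_rows:
  linear:
    - [0,0,0]
    - [0,0,0]
    - [0,0,0]
    - [0,0,0]
    - [0,0,0]
    - [0,0,0]
  turn: [0,0,0,0,0,0]
  hand: 0.04

```text
time: 27.38
tool_pos: [0.4282, 0.1769, 0.0317]
tool_rot: [0.001, 0.681, 0.732, 0.001]
contact_force: [-0.4, -0.6, 7.0]
gripper_width: 0.657
grasp_force: 65.8
```

Request:
play_rows:
  linear:
    - [0,0,0.03]
    - [0,0,0.05]
    - [0,0,0.05]
    - [0,0,0.05]
    - [0,-0.03,0.05]
    - [0.01,-0.05,0.02]
    - [0.02,-0.05,0]
    - [0.02,-0.05,0]
  turn: [0,0,0,0,-4.7,0,0,0]

```text
time: 28.38
tool_pos: [0.4769, -0.0048, 0.2793]
tool_rot: [-0.0, 0.711, 0.703, -0.0]
contact_force: [0.6, 0.4, -4.4]
gripper_width: 0.658
grasp_force: 66.2
```

Request:
play_rows:
  linear:
    - [0.035,-0.045,0]
    - [0.035,-0.045,0]
    - [0.035,-0.035,0]
    - [0.035,-0.03,0]
    - [0.028,-0.003,0]
    - [0,0,0]
    - [0,0,0]
    - [0,0,0]
  turn: [0,0,0,0,0,0,0,0]

```text
time: 29.38
tool_pos: [0.6443, -0.161, 0.2799]
tool_rot: [-0.0, 0.711, 0.703, -0.0]
contact_force: [0.1, -0.2, -3.6]
gripper_width: 0.657
grasp_force: 66.5
```

Run:
```python
from h import *
im=grab_frame("wrist"); s=state(); C=cam("wrist"); z0=s["tool_pos"][2]-.0317; p=s["tool_pos"]
print(np.round(p,4),np.degrees(2*np.arctan2(s["tool_rot"][2],s["tool_rot"][1])))
for e in ((0,1,3),(0,1,2,3)): print([np.round(x,4) for x in edgefit(C,im,(p[0],p[1],-.01),DIM["speaker_mid"],z0=z0,edges=e,w=10)])
v=seg("wrist","speaker_mid",p,.1,z0+.03)
if v:print(fit([v],DIM["speaker_mid"],(p[0],p[1],-.01),z0))
for t,pp in(("radio",(.646,-.163,-.011)),):
    print([np.round(x,4) for x in edgefit(C,im,pp,DIM[t],edges=(0,1,3),w=5)])
```

```text
[ 0.6444 -0.161   0.2802] 89.39572649232444Traceback (most recent call last):
  File "<stdin>", line 4, in <module>
  File "h.py", line 76, in edgefit
    r=least_squares(res,p,loss='soft_l1',x_scale=[.01,.01,.02]); p=r.x; w=max(3,w-1)
    return func(*args, **kwargs)
    vector_fun = VectorFunction(
        fun_wrapped,
    ...<6 lines>...
        workers=workers
    )
    self._update_fun()
    ~~~~~~~~~~~~~~~~^^
    self.f = self.fun_wrapped(xp_copy(self.x))
             ~~~~~~~~~~~~~~~~^^^^^^^^^^^^^^^^^
    return np.atleast_1d(self.fun(x))
                         ~~~~~~~~^^^
    return self.f(x, *self.args, **self.kwargs)
           ~~~~~~^^^^^^^^^^^^^^^^^^^^^^^^^^^^^^
  File "h.py", line 74, in res
    c,s=np.cos(x[2]),np.sin(x[2]); D=M[:,:2]-x[:2]
                                     ~^^^^^^
IndexError: too many indices for array: array is 1-dimensional, but 2 were indexed
```

```bash
sed -i 's/gr\[i\]>1 and/gr[i]>.4 and/; s/        M=np.array(M)$/        M=np.array(M).reshape(-1,4)\n        if len(M)<8: return p,9,len(M)/' h.py
python3 - <<'E'
from h import *
im=grab_frame("wrist"); s=state(); C=cam("wrist"); z0=s["tool_pos"][2]-.0317; p=s["tool_pos"]
for e in ((0,1,3),(3,),(0,1,2,3)): print([np.round(x,4) for x in edgefit(C,im,(p[0],p[1],-.01),DIM["speaker_mid"],z0=z0,edges=e,w=10)])
v=seg("wrist","speaker_mid",p,.1,z0+.03)
if v:print(fit([v],DIM["speaker_mid"],(p[0],p[1],-.01),z0))
print([np.round(x,4) for x in edgefit(C,im,(.646,-.163,-.011),DIM["radio"],edges=(0,1,3),w=5)])
im=im.copy()
for q in proj(C,corners((p[0],p[1],-.011),DIM["speaker_mid"],z0)): cv2.circle(im,tuple(int(i) for i in q),2,(255,0,0),-1)
save("w8",im)
E
```

```text
[array([ 0.645 , -0.1626,  0.0027]), np.float64(0.5505), np.int64(55)]
[array([ 0.5392, -0.1561, -0.0611]), np.float64(0.8001), np.int64(20)]
[array([ 0.6448, -0.1625, -0.0114]), np.float64(0.3334), np.int64(79)]
[array([ 0.6456, -0.1633, -0.016 ]), np.float64(1.1551), np.int64(71)]
```

View pics/w8.png

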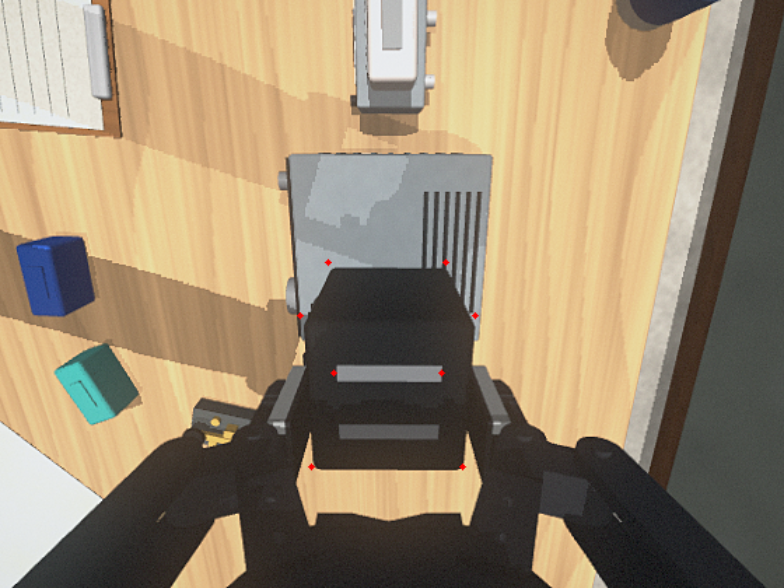

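The speaker hangs square over the radio (px 305–475, 268–467), about 1 mm short in x and 0.5 mm to the left of the radio's centre. Lower with a +1 mm x and -0.5 mm y correction.

Request:
play_rows:
  linear:
    - [0.001,-0.0005,-0.04]
    - [0,0,-0.04]
    - [0,0,-0.04]
    - [0,0,-0.025]
    - [0,0,-0.011]
    - [0,0,-0.005]
    - [0,0,0]
    - [0,0,0]
  turn: [0,0,0,0,0,0,0,0]

```text
time: 30.52
tool_pos: [0.647, -0.1623, 0.1209]
tool_rot: [0.001, 0.711, 0.703, 0.001]
contact_force: [-0.3, 0.6, -4.0]
gripper_width: 0.653
grasp_force: 66.4
```

Request:
play_rows:
  linear:
    - [0,0,0]
    - [0,0,-0.001]
    - [0,0,0]
    - [0,0,0]
  turn: [0,0,0,0]

```text
time: 31.02
tool_pos: [0.646, -0.1619, 0.1181]
tool_rot: [-0.0, 0.711, 0.703, -0.0]
contact_force: [-0.1, 0.8, -3.7]
gripper_width: 0.656
grasp_force: 66.4
```

Request:
play_rows:
  linear:
    - [0,0,-0.0015]
    - [0,0,0]
    - [0,0,-0.001]
    - [0,0,0]
  turn: [0,0,0,0]

```text
time: 31.52
tool_pos: [0.6462, -0.162, 0.1168]
tool_rot: [0.0, 0.711, 0.703, 0.0]
contact_force: [-3.5, 0.2, 4.1]
gripper_width: 0.66
grasp_force: 67.2
```

Request:
play_rows:
  linear:
    - [0,0,0]
    - [0,0,0]
    - [0,0,0]
    - [0,0,0]
  turn: [0,0,0,0]
  hand: 0.0854

```text
time: 32.02
tool_pos: [0.6461, -0.1619, 0.1156]
tool_rot: [0.0, 0.711, 0.703, 0.0]
contact_force: [-0.1, 0.7, -0.0]
gripper_width: 0.998
grasp_force: 0.0
```

Request:
play_rows:
  linear:
    - [0,0,0.03]
    - [0,0,0.05]
    - [0,0,0.05]
    - [0,0,0.05]
    - [0,0,0.05]
    - [0,0,0]
    - [0,0,0]
  turn: [0,0,0,0,0,0,0]

```text
time: 32.9
tool_pos: [0.6459, -0.1619, 0.345]
tool_rot: [-0.0, 0.711, 0.703, -0.0]
contact_force: [-0.7, 0.0, -1.5]
gripper_width: 1.003
grasp_force: 0.0
```

Run:
```python
from h import *
look("speaker_mid",(.646,-.163,-.01),"w9",z0=.085)
im=grab_frame("wrist");C=cam("wrist")
print(edgefit(C,im,(.646,-.163,-.01),DIM["speaker_mid"],z0=.085,w=5))
print(edgefit(C,im,(.646,-.163,-.01),DIM["radio"],w=5))
```

```text
tcp [ 0.6454 -0.1617  0.343 ] phi 89.38
not seen
(array([ 0.64542486, -0.16377094, -0.00104484]), np.float64(0.6232667931398082), 99)
(array([ 0.64457788, -0.16328799, -0.01541127]), np.float64(1.2435160940848582), 84)
```

Request:
play_rows:
  linear:
    - [-0.02,-0.025,-0.01]
    - [-0.02,-0.03,-0.01]
    - [-0.02,-0.03,-0.01]
    - [-0.02,-0.03,-0.01]
    - [-0.02,-0.03,-0.01]
    - [-0.02,-0.03,-0.01]
    - [-0.02,-0.03,-0.02]
    - [-0.02,-0.027,-0.02]
  turn: [-10,-10,-10,-10,-10,-10,-10,-10]

```text
time: 34.05
tool_pos: [0.4848, -0.3944, 0.2433]
tool_rot: [-0.001, 0.997, 0.079, -0.001]
contact_force: [0.2, -0.1, -0.4]
gripper_width: 0.998
grasp_force: 0.0
```

Request:
play_rows:
  linear:
    - [-0.02,0,0]
    - [-0.02,0,0]
    - [0,0,0]
    - [0,0,0]
    - [0,0,0]
  turn: [-10,-9.5,0,0,0]

```text
time: 34.67
tool_pos: [0.4466, -0.3936, 0.2453]
tool_rot: [-0.0, 0.996, -0.087, -0.0]
contact_force: [-0.1, -0.2, 0.8]
gripper_width: 0.999
grasp_force: 0.0
```

Run:
```python
from h import *
look("key_mid",(.4427,-.394,-.18),"w10")
im=grab_frame("wrist");C=cam("wrist")
print(edgefit(C,im,(.4427,-.394,-.18),DIM["key_mid"],w=5))
```

```text
tcp [ 0.4465 -0.3937  0.2455] phi -10.04
key_mid [ 0.4425 -0.3953 -0.2704] -15.5 0.09
(array([ 0.44620631, -0.39683784, -0.2441782 ]), np.float64(0.691037193161638), 78)
```

View pics/w10.png

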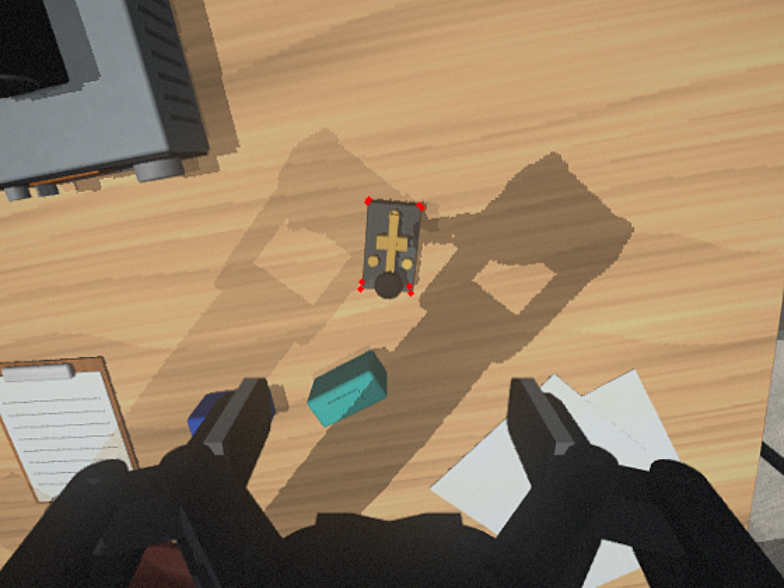

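The overlay matches the key base (px 362–422, 200–290). The base edges give (0.446, -0.397), yaw -14°. The speaker edges also confirmed that it is centred on the radio within about 1 mm.

Request:
play_rows:
  linear:
    - [-0.0005,-0.003,-0.05]
    - [0,0,-0.05]
    - [0,0,-0.05]
    - [0,0,-0.05]
    - [0,0,-0.025]
    - [0,0,-0.01]
    - [0,0,0]
    - [0,0,0]
  turn: [-3.8,0,0,0,0,0,0,0]

```text
time: 35.83
tool_pos: [0.4466, -0.398, 0.0125]
tool_rot: [0.001, 0.993, -0.121, 0.001]
contact_force: [-0.4, 0.3, 0.7]
gripper_width: 0.997
grasp_force: 0.0
```

Request:
play_rows:
  linear:
    - [0,0,-0.005]
    - [0,0,0]
    - [0,0,0]
  turn: [0,0,0]

```text
time: 36.2
tool_pos: [0.4456, -0.397, 0.0058]
tool_rot: [0.0, 0.993, -0.121, 0.0]
contact_force: [-0.6, 0.2, 0.2]
gripper_width: 1.001
grasp_force: 0.0
```

Request:
play_rows:
  linear:
    - [0,0,-0.003]
    - [0,0,0]
    - [0,0,0]
    - [0,0,0]
    - [0,0,0]
    - [0,0,0]
    - [0,0,0]
  turn: [0,0,0,0,0,0,0]
  hand: 0.03

```text
time: 37.08
tool_pos: [0.4456, -0.3967, 0.0026]
tool_rot: [-0.0, 0.993, -0.121, -0.0]
contact_force: [0.2, 2.0, 0.9]
gripper_width: 0.35
grasp_force: 0.9
```

The fingers went through to 30 mm, so there is no grip on the base. I take a look.

Run:
```python
from h import *
look("key_mid",(.446,-.397,-.24),"w11")
im=grab_frame("wrist");C=cam("wrist")
print(edgefit(C,im,(.446,-.397,-.24),DIM["key_mid"],w=6))
```

```text
tcp [ 0.4456 -0.3967  0.0026] phi -13.92
key_mid [ 0.4424 -0.396  -0.2448] -14.0 0.245
(array([ 0.44998091, -0.39742852, -0.26736704]), np.float64(0.4022782525178528), 86)
```

View pics/w11.png

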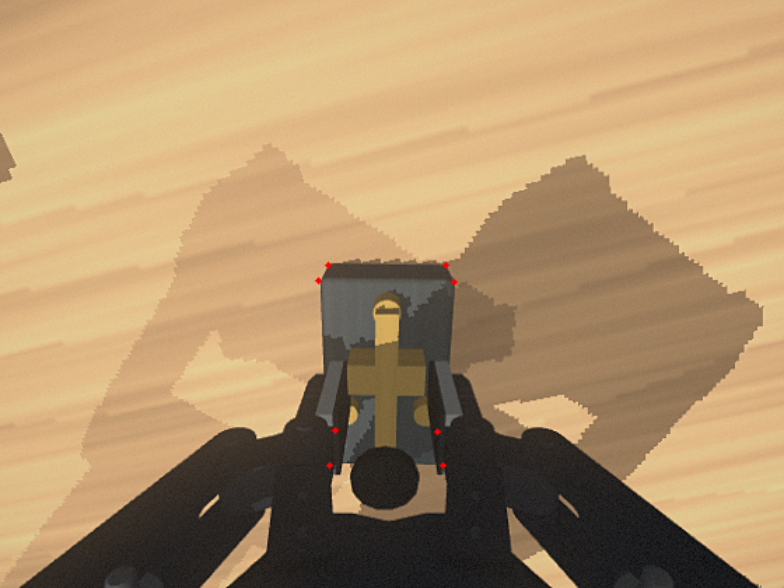

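Run:
```python
from h import *
s=state(); Rm=q2R(s["tool_rot"]); p=s["tool_pos"]; C=cam("wrist")
for d in(0,.005,.01,.015,.02,.025):
    print(d,np.round(1.4*proj(C,[p+Rm@[x,y,-d] for x,y in((.011,-.015),(.011,.015),(-.011,.015))]),0).tolist())
print(s["gripper_width"],s["grasp_force"],s["contact_force"])
```

```text
0 [[352.0, 328.0], [421.0, 328.0], [419.0, 372.0]]
0.005 [[351.0, 332.0], [421.0, 332.0], [420.0, 377.0]]
0.01 [[350.0, 337.0], [422.0, 337.0], [421.0, 383.0]]
0.015 [[349.0, 342.0], [423.0, 342.0], [422.0, 389.0]]
0.02 [[348.0, 348.0], [424.0, 348.0], [423.0, 396.0]]
0.025 [[347.0, 353.0], [425.0, 353.0], [424.0, 403.0]]
0.35462296336317045 1.0533987244343734 [0.40881979 1.54807393 0.30711958]
```

The picture shows the fingers at 30 mm, above the base and beside the brass arm. The base (px 322–453, from row 265) has not moved. The pads sit farther back when open, so I open, go lower and close again.

Request:
play_rows:
  linear:
    - [0,0,0]
    - [0,0,0]
    - [0,0,0]
    - [0,0,0]
  turn: [0,0,0,0]
  hand: 0.0854

```text
time: 37.72
tool_pos: [0.4455, -0.397, 0.0027]
tool_rot: [0.0, 0.993, -0.121, 0.0]
contact_force: [0.1, 0.6, -0.3]
gripper_width: 1.001
grasp_force: 0.0
```

Request:
play_rows:
  linear:
    - [0,0,-0.003]
    - [0,0,-0.003]
    - [0,0,0]
    - [0,0,0]
  turn: [0,0,0,0]

```text
time: 38.22
tool_pos: [0.4455, -0.3969, -0.0035]
tool_rot: [-0.0, 0.993, -0.121, -0.0]
contact_force: [-0.1, -0.2, -0.3]
gripper_width: 0.997
grasp_force: 0.0
```

Request:
play_rows:
  linear:
    - [0,0,0]
    - [0,0,0]
    - [0,0,0]
    - [0,0,0]
  turn: [0,0,0,0]
  hand: 0.046

```text
time: 38.72
tool_pos: [0.4456, -0.3969, -0.0033]
tool_rot: [0.0, 0.993, -0.121, 0.0]
contact_force: [0.4, -0.6, -0.4]
gripper_width: 0.536
grasp_force: 0.0
```

Request:
play_rows:
  linear:
    - [0,0,0]
    - [0,0,0]
    - [0,0,0]
  turn: [0,0,0]
  hand: 0.07

```text
time: 39.1
tool_pos: [0.4455, -0.3969, -0.0034]
tool_rot: [0.0, 0.993, -0.121, -0.0]
contact_force: [0.1, -0.7, 0.0]
gripper_width: 0.823
grasp_force: 0.0
```

Request:
play_rows:
  linear:
    - [0,0,-0.003]
    - [0,0,-0.002]
    - [0,0,0]
    - [0,0,0]
  turn: [0,0,0,0]

```text
time: 39.6
tool_pos: [0.4455, -0.3969, -0.0084]
tool_rot: [-0.0, 0.993, -0.121, -0.0]
contact_force: [-0.3, -0.7, 0.9]
gripper_width: 0.818
grasp_force: 0.0
```

Request:
play_rows:
  linear:
    - [0,0,0]
    - [0,0,0]
    - [0,0,0]
    - [0,0,0]
  turn: [0,0,0,0]
  hand: 0.044

```text
time: 40.1
tool_pos: [0.4459, -0.3972, -0.0076]
tool_rot: [0.0, 0.993, -0.121, 0.0]
contact_force: [-0.6, 1.6, 5.8]
gripper_width: 0.551
grasp_force: 61.8
```

It grips now, but only near the edge. Open again and go 4–5 mm deeper for more overlap.

Request:
play_rows:
  linear:
    - [0,0,0]
    - [0,0,0]
    - [0,0,0]
  turn: [0,0,0]
  hand: 0.07

```text
time: 40.48
tool_pos: [0.4453, -0.3968, -0.0087]
tool_rot: [-0.0, 0.993, -0.121, -0.0]
contact_force: [1.1, 0.2, -0.2]
gripper_width: 0.82
grasp_force: 0.0
```

Request:
play_rows:
  linear:
    - [0,0,-0.002]
    - [0,0,-0.002]
    - [0,0,0]
    - [0,0,0]
  turn: [0,0,0,0]

```text
time: 40.98
tool_pos: [0.4456, -0.3969, -0.0124]
tool_rot: [-0.0, 0.993, -0.121, -0.0]
contact_force: [-0.1, -0.2, 0.4]
gripper_width: 0.822
grasp_force: 0.0
```

Request:
play_rows:
  linear:
    - [0,0,0]
    - [0,0,0]
    - [0,0,0]
    - [0,0,0]
  turn: [0,0,0,0]
  hand: 0.04

```text
time: 41.48
tool_pos: [0.4459, -0.3974, -0.0118]
tool_rot: [0.0, 0.993, -0.121, 0.0]
contact_force: [-0.8, -0.4, 3.7]
gripper_width: 0.567
grasp_force: 62.8
```

Request:
play_rows:
  linear:
    - [0,0,0.02]
    - [0,0,0.03]
    - [0,0,0.04]
    - [0,0,0.04]
    - [0,0.03,0.04]
    - [0,0.04,0.03]
    - [0,0.04,0]
    - [0,0.04,0]
  turn: [0,0,0,0,3.3,5,5,0]

```text
time: 42.48
tool_pos: [0.4451, -0.2453, 0.1882]
tool_rot: [-0.0, 1.0, -0.005, 0.0]
contact_force: [0.3, 0.1, -4.8]
gripper_width: 0.563
grasp_force: 63.2
```

Request:
play_rows:
  linear:
    - [0,0.04,0]
    - [0,0.04,0]
    - [0,0.04,0]
    - [0.01,0.04,0]
    - [0.01,0.04,0]
    - [0.02,0.057,0]
    - [0,0,0]
    - [0,0,0]
  turn: [0,0,0,0,0,0,0,0]

```text
time: 43.48
tool_pos: [0.4848, 0.0103, 0.1873]
tool_rot: [0.0, 1.0, -0.005, -0.001]
contact_force: [-0.7, 0.3, -3.3]
gripper_width: 0.563
grasp_force: 63.5
```

Run:
```python
from h import *
im=grab_frame("wrist"); s=state(); C=cam("wrist"); p=s["tool_pos"]; z0=p[2]+.0118
print(np.round(p,4),np.degrees(2*np.arctan2(s["tool_rot"][2],s["tool_rot"][1])))
for e in ((1,2,3),(0,1,2,3)):
  for w in(6,10): print([np.round(x,4) for x in edgefit(C,im,(p[0],p[1],-.01),DIM["key_mid"],z0=z0,edges=e,w=w)])
v=seg("wrist","key_mid",p,.1,z0+.03)
if v:print(fit([v],DIM["key_mid"],(p[0],p[1],-.01),z0))
im=im.copy()
for q in proj(C,corners((p[0],p[1],-.011),DIM["key_mid"],z0)): cv2.circle(im,tuple(int(i) for i in q),2,(255,0,0),-1)
save("w12",im)
```

```text
[0.4849 0.0097 0.1874] -0.6415794304717577
[array([ 0.4827,  0.0088, -0.0222]), np.float64(0.209), np.int64(71)]
[array([ 0.4889,  0.0087, -0.0211]), np.float64(0.1699), np.int64(72)]
[array([ 0.4827,  0.0088, -0.0203]), np.float64(0.2049), np.int64(89)]
[array([ 0.4887,  0.0086, -0.0252]), np.float64(0.4188), np.int64(90)]
(array([ 0.48119715,  0.00863092, -0.01231026]), np.float64(0.08745844060969976))
```

View pics/w12.png

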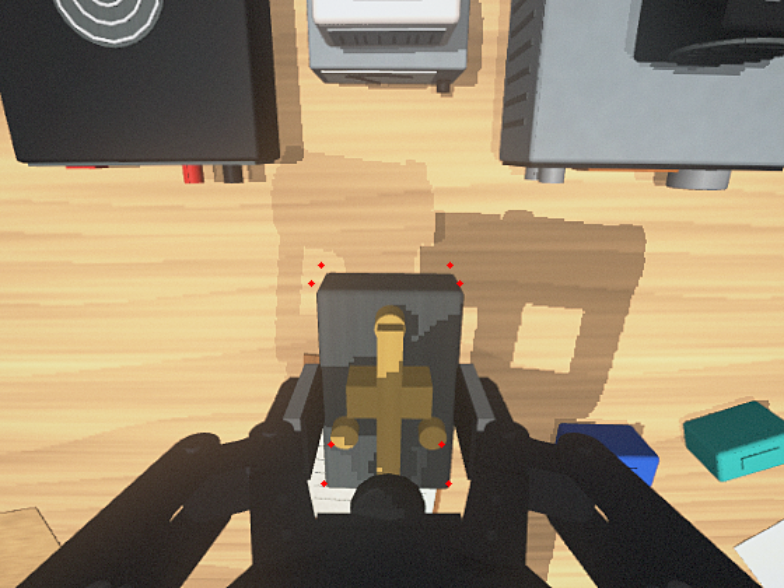

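The key (px 318–463, 273–487) hangs level. The edge fit places it 2.2 mm behind and 1 mm right of the TCP, turned by -0.5°. Move to the target (0.537, 0.010) with those corrections, then lower.

Request:
play_rows:
  linear:
    - [0.027,0.0005,0]
    - [0.027,0.0005,0]
    - [0,0,-0.04]
    - [0,0,-0.04]
    - [0,0,-0.03]
    - [0,0,-0.02]
    - [0,0,0]
    - [0,0,0]
  turn: [0.5,0,0,0,0,0,0,0]

```text
time: 44.58
tool_pos: [0.5407, 0.0106, 0.0592]
tool_rot: [0.0, 1.0, -0.001, 0.001]
contact_force: [0.6, 0.6, -3.4]
gripper_width: 0.559
grasp_force: 63.5
```

Request:
play_rows:
  linear:
    - [0,0,-0.02]
    - [0,0,-0.02]
    - [0,0,-0.015]
    - [0,0,-0.008]
    - [0,0,0]
    - [0,0,0]
    - [0,0,0]
    - [0,0,0]
  turn: [0,0,0,0,0,0,0,0]

```text
time: 45.58
tool_pos: [0.54, 0.011, -0.0048]
tool_rot: [0.0, 1.0, -0.001, 0.001]
contact_force: [0.6, 0.2, -2.7]
gripper_width: 0.562
grasp_force: 63.5
```

Request:
play_rows:
  linear:
    - [-0.0008,0,-0.003]
    - [0,0,-0.002]
    - [0,0,-0.001]
    - [0,0,0]
    - [0,0,0]
    - [0,0,0]
  turn: [0,0,0,0,0,0]

```text
time: 46.32
tool_pos: [0.5388, 0.0111, -0.0113]
tool_rot: [0.0, 1.0, -0.001, 0.0]
contact_force: [-1.0, 0.6, -2.6]
gripper_width: 0.56
grasp_force: 63.6
```

Request:
play_rows:
  linear:
    - [0,0,-0.001]
    - [0,0,0]
    - [0,0,-0.0005]
    - [0,0,0]
    - [0,0,0]
  turn: [0,0,0,0,0]

```text
time: 46.95
tool_pos: [0.539, 0.0111, -0.0118]
tool_rot: [0.0, 1.0, -0.001, -0.0]
contact_force: [-5.4, 0.3, 5.9]
gripper_width: 0.565
grasp_force: 64.6
```

Seated. Release, rise and back off to view everything.

Request:
play_rows:
  linear:
    - [0,0,0]
    - [0,0,0]
    - [0,0,0]
    - [0,0,0]
  turn: [0,0,0,0]
  hand: 0.0854

```text
time: 47.45
tool_pos: [0.5388, 0.0111, -0.0129]
tool_rot: [-0.0, 1.0, -0.001, 0.0]
contact_force: [-1.2, 0.5, -0.6]
gripper_width: 1.002
grasp_force: 0.0
```

Request:
play_rows:
  linear:
    - [0,0,0.02]
    - [0,0,0.04]
    - [0,0,0.05]
    - [0,0,0.05]
    - [0,0,0.05]
    - [0,0,0.05]
    - [0,0,0.05]
    - [0,0,0]
  turn: [0,0,0,0,0,0,0,0]

```text
time: 48.45
tool_pos: [0.5411, 0.0109, 0.3033]
tool_rot: [0.001, 1.0, -0.001, 0.005]
contact_force: [0.6, 0.6, 0.3]
gripper_width: 0.999
grasp_force: 0.0
```

Request:
play_rows:
  linear:
    - [0,0,0.03]
    - [0,0,0]
    - [0,0,0]
    - [0,0,0]
  turn: [0,0,0,0]

```text
time: 48.95
tool_pos: [0.5381, 0.0112, 0.325]
tool_rot: [-0.0, 1.0, -0.001, -0.002]
contact_force: [-0.4, 0.1, -0.3]
gripper_width: 1.002
grasp_force: 0.0
```

Run:
```python
from h import *
im=grab_frame("wrist");C=cam("wrist"); s=state(); print(np.round(s["tool_pos"],4))
def rep(t,p,z0=0,e=(0,1,2,3)): print(t,[np.round(x,4) for x in edgefit(C,im,p,DIM[t],z0=z0,edges=e,w=4)])
rep("key_mid",(.537,.0098,-.011)); rep("key_mid",(.537,.0098,-.011),0,(1,2,3))
rep("meter_mid",(.648,.0086,-.011)); rep("meter_mid",(.648,.0086,-.011),0,(0,2,3))
rep("clock_mid",(.648,.0086,-.011),.06); rep("speaker_mid",(.646,-.163,-.011),.085)
rep("radio",(.646,-.163,-.011)); rep("psu",(.65,.18,-.011))
v=seg("wrist","key_mid",(.537,.01))
if v: print("key region",fit([v],DIM["key_mid"],(.537,.01,-.01)))
save("w13",im)
im=grab_frame("scene"); print("cup",[np.round(r["location"],1) for r in trace("scene","cup")[:1]])
```

```text
[0.5382 0.0112 0.3253]
key_mid [array([ 0.5385,  0.0099, -0.0365]), np.float64(0.9657), np.int64(82)]
key_mid [array([ 0.5395,  0.0096, -0.0377]), np.float64(0.7834), np.int64(66)]
meter_mid [array([0.6442, 0.0083, 0.0106]), np.float64(1.089), np.int64(90)]
meter_mid [array([ 0.6461,  0.0084, -0.0075]), np.float64(0.7927), np.int64(75)]
clock_mid [array([ 0.649 ,  0.0092, -0.0021]), np.float64(1.1491), np.int64(100)]
speaker_mid [array([ 0.6467, -0.1639, -0.01  ]), np.float64(0.4748), np.int64(85)]
radio [array([ 0.646 , -0.1646, -0.0109]), np.float64(0.4566), np.int64(100)]
psu [array([ 0.65  ,  0.1803, -0.0052]), np.float64(0.8406), np.int64(100)]
key region (array([ 0.53606932,  0.00993058, -0.01845989]), np.float64(0.06652282157676359))
cup [array([430.3, 251.8])]
```

```bash
python3 -c "
from plant import *
print(job_done())"
```

```text
the job is handed in; nothing more can be done
None
```

The station is set up and handed in at about 49 s: the final wrist-camera fits put the wattmeter, clock, speaker and key within 2–3 mm of target, the key's yaw is only known to about 1.5°, and the cup was never approached.

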